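Refit a gas-hob knob on its D-shaft and hold it pressed to light the burner

ROBOT

A 6-joint arm with a two-finger parallel gripper is mounted at the origin on the work surface. World frame = base frame: x ahead of the robot, y to its left, z up, the work surface at z = 0. Lengths are in m, angles in rad, forces in N, time in s.
With the tool pointing down it reaches from about 0.25 to 0.775 m from the base axis. Payload 4 kg.
Tool frame: the origin (TCP) lies at the very end of the fingers, on their centre line; the grasp point (between the pads) lies 19 mm behind it; z points along the fingers, y is the line along which they close (so a half turn about z gives the same grasp; the last joint's range is limited). The gripper opens to 94 mm and grips with 3 to 60 N. Pads are 16 mm wide; open, the fingers measure 119 mm over their backs; the gripper's body (75 mm by 177 mm) begins 78 mm behind the grasp point.
Start: joints at [1.021, 0.087, 1.371, -0, 1.684, -0.103], TCP at [0.238, 0.496, 0.206] pointing down, gripper open.
Joint ranges: [-3.1, 3.1], [-0.76, 2.03], [0.27, 2.55], [-1.08, 4.22], [0.17, 2.65], [-2.57, 2.57]. Speed limits (rad/s): [2.79, 2.79, 3.14, 3.14, 3.14, 3.14].

INTERFACE

Orientations are given as a unit quaternion [w, x, y, z].
In Python, from rig import readout, imaging, job, finder gives the robot as it stands.
- The arm moves only by the tool servo_tool, never from a script. Its argument "rows" is text: rows parted by semicolons, each of 5 numbers parted by spaces: the gripper command: -1 is shut, 1 is fully open, values between are in proportion, then the shift along the tool's x, y, z in m, then the turn about the tool's z in degrees. In form: jaw dx dy dz twist; .... A call has 1 to 5 rows; each row shifts and turns the commanded pose from where the row before left it, along the tool's axes as they then stand; what a row does not reach is not made up. A row lasts 1/8 s, in which the tool goes at most 62.5 mm and 10.7 degrees, less where a joint would pass 70% of its speed; a pose out of reach is approached as far as the arm can. A call with a gripper value outside its range is refused whole. The fingers move at their own pace and stop on an object; "grip_force" is the grip in N (left out, the last holds). Time passes only in rows, so rows that do not move let the fingers close. It gives the time, the measured TCP pose, the force, the opening and the grip force at its end, in the units of the state.
- readout.observe(): the state, without advancing time (a new reading comes with each control period).
- imaging.snapshot(name): name is "side" or "top"; returns the picture (400x640x3 uint8, blue, green, red); there is no depth.
- imaging.get_calibration(name): a dict with "mtx" (3x3 intrinsics, pixels), "R" (3x3) and "t" (3): a world point X has camera coordinates R X + t. Camera axes: x right, y down, z forward; pixel columns grow to the right and rows downward; lengths in m; the calibration is good to about 2 mm. A picture is of the moment at which its call begins. get_calibration takes no time and is no camera call.
- job.hand_in(): hands the job in; it is judged then, once.
Trained networks look in the newest picture that a camera, given by its name, has taken for a name from the list of things; names that differ only in an ending like _2 or _b are one class to them, and where a whole thing is asked for, a point or a joint stands for the part that bears it (a point fixed in the world has none). Each returns a list of dicts, best first, with "p" (0 to 1); they miss things now and then, are a little off and sometimes report something else, mostly with a low value. They report only what shows in the picture. A call takes as long as a camera call. They do not tell look-alikes from the thing itself.
- finder.search_frame(camera, label): "pixel" ([column, row] in pixels, amid what is visible of it).
- finder.landmark_of(camera, label): "pixel" ([column, row] in pixels: a listed point, or the origin of a listed thing).
The state is a dict: "time": time; "qpos": joint angles; "dq": joint speeds; "tau": joint torques, N m; "position": TCP position; "tool_rot": TCP orientation; "force": force on the tool from outside, world axes, zero at the start; "ft_torque": the same for the moment, N m; "gripper_width": finger opening in m; "grip_force": force on a finger pad.
Only numpy, scipy, OpenCV 4.12 (cv2) and the standard library are available. Lean on these libraries where they do the work, as an engineer would, in place of code of your own. Each camera call takes 0.05 s, during which the arm holds its last target. There are 200 camera calls.

TASK

The hob has been cleaned: its gas is shut off and one black knob is off, lying on the worktop. Open the gas by swinging the yellow lever of the gas cock round until it lies in line with the copper pipe, against its stop; then turn the loose knob so that its white pointer faces the white off dot, push it fully home on the bare D-shaft, and press it right in against the spring of the push-to-light tap to light the burner. Keep it fully pressed for at least three seconds and finish still holding it down, without shifting the tin, the jar or the saucepan.

Things in the scene. Friction and masses are not known exactly. Their poses are not given: they have to be found in the camera images.
- hob: two-burner table-top gas hob, 460 mm deep (x), 310 mm wide (y), front towards the robot; origin on the worktop 15 mm behind its centre. Grey glass deck 73 mm above the worktop, iron grates 113 mm. Two knob places on the deck near the front, each with a white off dot behind it: the right one is bare, the left one (140 mm away) has its fixed knob. Fixed.
- gas_lever (a joint): angle (rad) of the gas cock's yellow lever about its upright pivot: 0 = shut, lever square across the copper pipe and pointing to the hob's front; pi/2 = open at its stop, lever above the pipe, in line with it and pointing towards the hob. It grows anticlockwise seen from above. It moves stiffly (about 4 N at the grip) and stays where it is left.
- lever_pivot (a point): point on the lever's upright pivot axis, at the lever's mid-thickness, 86 mm above the worktop; the gas cock stands on the left (+y) side of the hob. The lever runs from here through lever_grip.
- lever_grip (a point): point to take the lever: in its yellow sleeve, 70 mm from the pivot, at mid-thickness. The sleeve is 18 mm wide, 10 mm thick, and covers 31 to 97 mm from the pivot; the lever is level and swings in the level plane 25 mm clear above the pipe.
- pipe_mid (a point): point on the axis of the level copper pipe (16 mm thick, axis 48 mm above the worktop) between the cock and the hob's left side, 85 mm from the pivot; the lever points at it from above when open.
- shaft_top (a point): centre of the top of the bare brass tap spindle near the hob's front right corner; z up. Upright, 10 mm thick, chamfered top, a flat down its whole +x side (7 mm across the flat). It stands 24 mm above the deck (97 mm above the worktop) and does not turn. Its +x axis points to the white off dot on the deck 34 mm away, towards the hob's back.
- tap_shaft (a joint): how far the spindle is pushed down (m): 0 = out, 0.005 = pressed right in. Spring: 4 N to start it, 9 N fully in; it springs back when let go.
- knob_center (a point): centre, half-way up, of the loose black knob, upright on the worktop right of the hob; z up, axes fixed in the knob. Round skirt 48 mm across, 8 mm high; above it a straight grip bar 44 mm long (along x), 20 mm wide (along y), 8 to 32 mm above the underside. 30 to 65 g. A white pointer line is at the bar's +x end.
- knob_bore (a point): centre of the knob's underside, the mouth of its D-shaped bore: 17 mm deep, 0.75 mm larger all round than the spindle, flat on the knob's +x (pointer) side. Fitted, the knob's x axis lies along shaft_top's x axis; fully home, the spindle's top meets the bore's end and the skirt is 7 mm above the deck (2 mm when pressed right in).
- knob_pointer (a point): the pointer end of the knob's grip bar, 22 mm from the axis, half-way up.
- tin_center (a point): centre of a low round aluminium tin, 61 mm across, 28 mm high, on the worktop to the right of the hob. Leave alone.
- jar_center (a point): centre of a small amber jar with a red lid, 60 mm across, 85 mm high, on the worktop to the left of the hob, beyond the gas cock. Leave alone.
- pan_center (a point): centre of a steel saucepan, 152 mm across, 60 mm high, with a long black handle, on the hob's rear burner grate (113 mm above the worktop). Leave alone.
There are look-alikes about, which are no part of the job. Of the things that look like the part that bears knob_center, the smallest one is meant.

How it is judged:
On the way, in this order (a step that is already met when the one before it is completed fails the run):
1. the gas cock's lever lies in line with the pipe, at its stop (value of joint gas_lever above 1.48 rad), for 0.2 s.
2. the knob is fully home on the spindle, flats matched, and kept pressed right in for nearly three seconds (horizontal distance between knob_center and shaft_top below 0.003 m and z of knob_center in the frame of shaft_top below 0.001 m and x of knob_pointer in the frame of shaft_top above 0.017 m and value of joint tap_shaft above 0.0038 m), for 2.7 s.
At the end, for the whole second after the job is handed in: The gas lever is within 5 degrees of in line with the pipe. The knob is fully home on the spindle (within 2 mm of the bore's end, 3 mm of its axis), upright, its pointer towards the off dot, and the fingers hold it pressed in by at least 3.8 of the 5 mm of travel, after having kept it so for 2.7 s (all of step 2 and value of joint gas_lever above 1.48 rad and angle between knob_center's own z axis and vertical below 0.12 rad and contact force between the fingers and knob above 2 N); the arm keeps its last pose, push and grip.
It fails at once if the tin was shifted (more than 20 mm) (distance of tin_center from where it was at the start of the episode above 0.02 m).
It fails at once if the jar was shifted (more than 20 mm) (distance of jar_center from where it was at the start of the episode above 0.02 m).
It fails at once if the saucepan was shifted (more than 20 mm) (distance of pan_center from where it was at the start of the episode above 0.02 m).
It also fails if it takes over 72 s, if anything falls off the work surface, if the arm or the gripper's body presses on something with over 40 N, if the wrist force passes 120 N, or if a joint passes its speed limit or range.

## Working session

There is one attempt and no reset: what is moved stays moved. The work goes in short steps, Python scripts to look and compute and a tool call to move; the robot and the scene stay as the last step left them, time stands still between calls to the robot, and variables do not carry over. Pictures are saved under pics/ and viewed, at most 10 in all, crops included, and the job is handed in when it is done.

Besides the shell and the picture viewer there is one more tool, called after "Request:" by a JSON object that holds its "api" and its "payload", one argument or row to a line. servo_tool: Moves the arm, as the interface text tells. Its arguments: {"type":"object","properties":{"rows":{"type":"string"},"grip_force":{"type":"number"}},"required":["rows"]}

```bash
mkdir -p pics; ls; cat > h.py <<'E'
import numpy as np, cv2
from rig import readout, imaging, job, finder
def cal(c):
    k=imaging.get_calibration(c); return [np.array(k[n],float) for n in("mtx","R","t")]
def onz(c,px,z):
    M,R,t=cal(c); d=R.T@np.linalg.solve(M,[px[0],px[1],1]); o=-R.T@t.ravel()
    return o+d*(z-o[2])/d[2]
def proj(c,X):
    M,R,t=cal(c); p=M@(R@np.array(X)+t.ravel()); return p[:2]/p[2]
def tri(pa,pb):
    A=[]
    for c,px in(("top",pa),("side",pb)):
        M,R,t=cal(c);P=M@np.c_[R,t.ravel()]
        A+= [px[0]*P[2]-P[0],px[1]*P[2]-P[1]]
    X=np.linalg.svd(np.array(A))[2][-1];return X[:3]/X[3]
E
python3 - <<'E'
from h import *
np.set_printoptions(precision=4,suppress=True)
for c in("top","side"):
    cv2.imwrite(f"pics/{c}0.png",imaging.snapshot(c))
    M,R,t=cal(c);print(c,M[0,0],-R.T@t.ravel(),R[2])
    for l,z in dict(hob=0,lever_pivot=.086,lever_grip=.086,pipe_mid=.048,shaft_top=.097,knob_center=.016,knob_bore=0,knob_pointer=.016,tin_center=.014,jar_center=.0425,pan_center=.143).items():
        for d in finder.landmark_of(c,l)[:4]: print(c,l,round(d["p"],2),np.round(d["pixel"],1),onz(c,d["pixel"],z))
print(readout.observe())
E
```

```text
pics
top 397.99236966926986 [ 0.5265 -0.0158  1.0089] [ 0.0761 -0.014  -0.997 ]
top hob 0.9 [325.4 181.6] [ 0.6526 -0.0401  0.    ]
top lever_pivot 0.8 [198.4 225.1] [0.5339 0.2525 0.086 ]
top lever_grip 0.93 [200.4 254.9] [0.4659 0.2448 0.086 ]
top lever_grip 0.73 [239.3 224.1] [0.5384 0.1586 0.086 ]
top knob_center 0.78 [478.6 221.6] [ 0.559  -0.4261  0.016 ]
top knob_center 0.65 [457.8 176.3] [ 0.6722 -0.3741  0.016 ]
top knob_center 0.57 [439.9 211.4] [ 0.5823 -0.3286  0.016 ]
top knob_bore 0.8 [475.1 217.7] [ 0.5692 -0.4238  0.    ]
top knob_bore 0.79 [436.9 212.2] [ 0.581  -0.3259  0.    ]
top knob_bore 0.79 [454.5 178. ] [ 0.6699 -0.3713  0.    ]
top knob_pointer 0.92 [472.6 206.1] [ 0.5976 -0.4112  0.016 ]
top knob_pointer 0.69 [464.5 166.2] [ 0.6984 -0.3912  0.016 ]
top knob_pointer 0.68 [439.8 204. ] [ 0.6009 -0.3283  0.016 ]
top tin_center 0.62 [444.3 260.5] [ 0.4602 -0.3401  0.014 ]
top tin_center 0.35 [442.  204.9] [ 0.5989 -0.3345  0.014 ]
top tin_center 0.18 [329.1 133. ] [ 0.7754 -0.0465  0.014 ]
top jar_center 0.96 [211. 169.] [0.6715 0.2407 0.0425]
top pan_center 0.
[... 911 characters left out ...]
.45 [289.3 332.9] [ 0.4538 -0.3477  0.016 ]
side tin_center 0.81 [287. 330.] [ 0.4495 -0.3379  0.014 ]
side jar_center 0.79 [320.6 161.5] [0.6673 0.2496 0.0425]
side pan_center 0.95 [373.7 199.6] [ 0.752  -0.0658  0.143 ]
{'time': 1.2, 'qpos': array([ 1.0209,  0.0872,  1.3706, -0.    ,  1.6836, -0.1031]), 'dq': array([ 0.0011, -0.0006,  0.0002, -0.0002,  0.0005,  0.0009]), 'tau': array([ -0.0015, -34.0055, -30.2596,   0.0716,   0.024 ,   0.    ]), 'position': array([0.2377, 0.4961, 0.2055]), 'tool_rot': array([0.    , 0.2215, 0.9752, 0.0001]), 'force': array([-0.7345, -0.6335, -0.9965]), 'ft_torque': array([ 0.0104,  0.0137, -0.0224]), 'grip_force': 0.0, 'gripper_width': 0.09418918236970131}
```

View pics/top0.png

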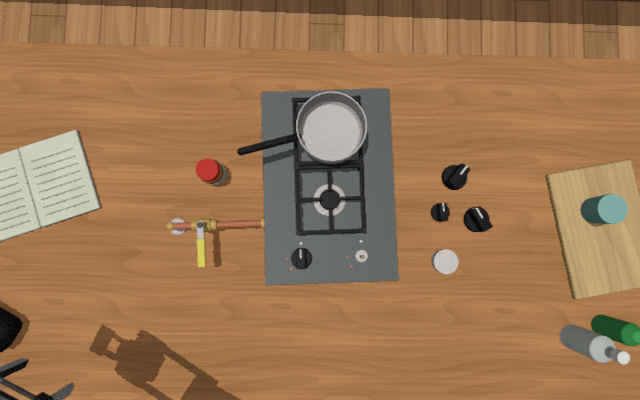

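View pics/side0.png

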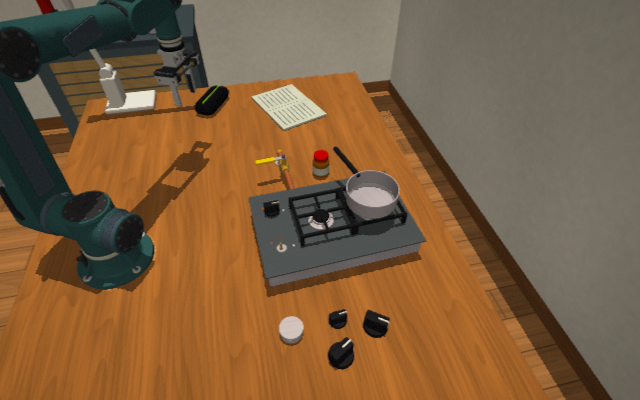

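```bash
python3 - <<'E'
from h import *
a=cv2.imread("pics/top0.png");b=cv2.imread("pics/side0.png")
def cr(i,x,y,w,h,s=8): return cv2.resize(i[y:y+h,x:x+w],(400,300),interpolation=cv2.INTER_CUBIC)
# each crop 50 x 37.5 px -> use 48x36
im=np.vstack([np.hstack([cr(a,416,194,48,36),cr(a,337,238,48,36)]),np.hstack([cr(b,314,302,48,36),cr(b,258,230,48,36)])])
cv2.imwrite("pics/crop0.png",im)
E
```

```text
(no output)
```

View pics/crop0.png

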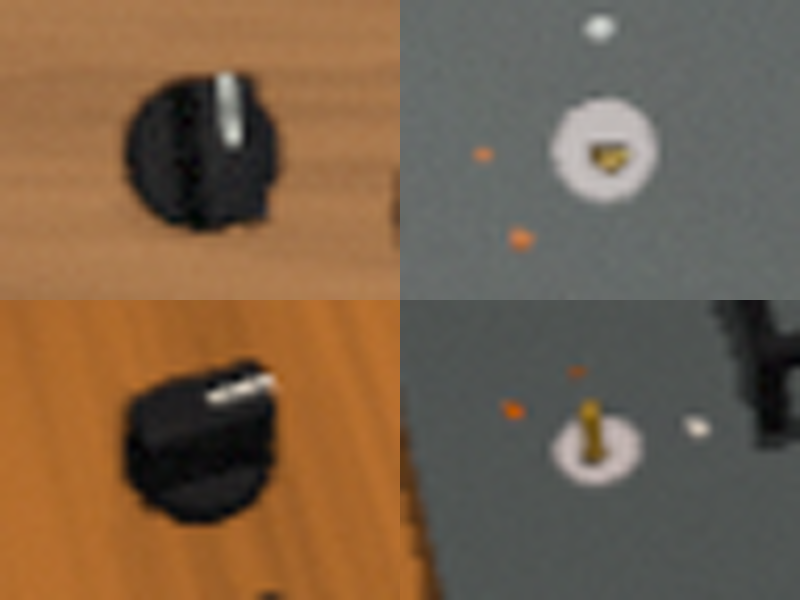

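```bash
python3 - <<'E'
from h import *
np.set_printoptions(precision=4,suppress=True)
s=25/3
T=lambda x,y,ox,oy:np.array([ox+x/s-.5,oy+y/s-.5])
st=T(210,156,337,238);ss=T(190,106,258,230);print("shaft",tri(st,ss),onz("top",st,.097),onz("side",ss,.097))
dt=T(200,28,337,238);ds=T(297,127,258,230);print("dot",onz("top",dt,.073),onz("side",ds,.073))
fl=T(204,151,337,238);fs=T(197,150,258,230);print("flange",onz("top",fl,.074),onz("side",fs,.074))
k=T(202,152,416,194);ks=T(199,462-300,314,302);print("skirt",onz("top",k,.005),onz("side",ks,.0))
for p in((226,73),(234,145)):print("ptr top",onz("top",T(*p,416,194),.032))
for p in((210,97),(272,80)):print("ptr side",onz("side",T(*p,314,302),.032))
# lever colour
for c in("top","side"):
    im=imaging.snapshot(c);h=cv2.cvtColor(im,cv2.COLOR_BGR2HSV)
    m=cv2.inRange(h,(22,150,120),(36,255,255));n,l,stt,ce=cv2.connectedComponentsWithStats(m)
    i=max([j for j in range(1,n) if 150<ce[j][0]<320 and 120<ce[j][1]<300],key=lambda j:stt[j][4])
    ys,xs=np.where(l==i);print(c,stt[i],ce[i]);print(onz(c,ce[i],.088))
    v=cv2.fitLine(np.c_[xs,ys].astype(np.float32),2,0,.01,.01).ravel()
    for d in(-12,12):print("  line",onz(c,v[2:]+d*v[:2],.088))
E
```

```text
shaft [ 0.4709 -0.1241  0.0962] [ 0.4715 -0.1241  0.097 ] [ 0.4704 -0.1247  0.097 ]
dot [ 0.5057 -0.1236  0.073 ] [ 0.5052 -0.1221  0.073 ]
flange [ 0.4714 -0.1251  0.074 ] [ 0.471  -0.1252  0.074 ]
skirt [ 0.5821 -0.3316  0.005 ] [ 0.5808 -0.3349  0.    ]
ptr top [ 0.6042 -0.3303  0.032 ]
ptr top [ 0.5829 -0.3327  0.032 ]
ptr side [ 0.5842 -0.3308  0.032 ]
ptr side [ 0.6041 -0.3294  0.032 ]
top [203 239   3  28  33] [204.1515 253.1515]
[0.4702 0.2359 0.088 ]
  line [0.4975 0.2379 0.088 ]
  line [0.4431 0.2339 0.088 ]
side [255 157  20   8  91] [264.4835 160.5824]
[0.4706 0.2418 0.088 ]
  line [0.4305 0.2381 0.088 ]
  line [0.5112 0.2455 0.088 ]
```

Request:
{"api": "servo_tool", "payload": {
  "rows": "1 -0.0525 -0.0217 0 0; 1 -0.0525 -0.0217 0 0; 1 -0.0525 -0.0217 0 0; 1 -0.0525 -0.0217 0 0; 1 -0.0525 -0.0217 0 0",
  "grip_force": 15
}}

```text
time: 1.92
position: [0.4286, 0.2833, 0.2057]
tool_rot: [0.0, 0.221, 0.975, 0.0]
force: [0.7, 0.2, -0.4]
gripper_width: 0.0938
grip_force: 0.0
```

Request:
{"api": "servo_tool", "payload": {
  "rows": "-0.2 -0.0525 -0.0217 0 0; -0.2 0 0 0 10; -0.2 0 0 0 10; -0.2 0 0 0 10; -0.2 0 0 0 10"
}}

```text
time: 2.55
position: [0.4655, 0.2424, 0.2055]
tool_rot: [-0.0, 0.544, 0.839, 0.0]
force: [-0.6, -0.4, -0.2]
gripper_width: 0.0474
grip_force: 0.0
```

Request:
{"api": "servo_tool", "payload": {
  "rows": "-0.2 0 0 0 10; -0.2 0 0 0 10; -0.2 0 0 0 10; -0.2 0 0 0 10; -0.2 0 0 0 10"
}}

```text
time: 3.18
position: [0.4655, 0.2425, 0.2055]
tool_rot: [-0.0, 0.848, 0.53, 0.0]
force: [0.6, -0.1, -0.1]
gripper_width: 0.0375
grip_force: 0.0
```

Request:
{"api": "servo_tool", "payload": {
  "rows": "-0.2 0 0 0 10; -0.2 0 0 0 10; -0.2 0 0 0 10; -0.2 0 0 0 10; -0.2 0 0 0 10"
}}

```text
time: 3.8
position: [0.4655, 0.2425, 0.2055]
tool_rot: [-0.0, 0.992, 0.122, 0.0]
force: [0.1, -0.9, -0.3]
gripper_width: 0.0375
grip_force: 0.0
```

Request:
{"api": "servo_tool", "payload": {
  "rows": "-0.2 0 0 0 10; -0.2 0 0 0 0; -0.2 0 0 0 0"
}}

```text
time: 4.18
position: [0.4655, 0.2425, 0.2055]
tool_rot: [-0.0, 0.999, 0.04, 0.0]
force: [0.3, 0.5, -0.5]
gripper_width: 0.038
grip_force: 0.0
```

Request:
{"api": "servo_tool", "payload": {
  "rows": "-0.2 0 0 0.05 0; -0.2 0 0 0.05 0; -0.2 0 0 0.033 0; -0.2 0 0 0 0; -0.2 0 0 0 0"
}}

```text
time: 4.8
position: [0.4665, 0.2429, 0.0742]
tool_rot: [-0.0, 0.999, 0.039, 0.001]
force: [0.2, -0.1, -0.4]
gripper_width: 0.0379
grip_force: 0.0
```

Request:
{"api": "servo_tool", "payload": {
  "rows": "-1 0 0 0 0; -1 0 0 0 0; -1 0 0 0 0; -1 0 0 0 0; -1 0 0 0 0"
}}

```text
time: 5.42
position: [0.4663, 0.2431, 0.0739]
tool_rot: [-0.001, 0.999, 0.039, 0.001]
force: [0.2, 1.2, 5.4]
gripper_width: 0.0177
grip_force: 15.0
```

Request:
{"api": "servo_tool", "payload": {
  "rows": "-1 0.001 0.0118 0 -10; -1 0.001 0.0118 0 -10; -1 0.001 0.0118 0 -10; -1 0 0 0 0"
}}

```text
time: 5.92
position: [0.479, 0.2093, 0.0739]
tool_rot: [0.0, 0.956, 0.294, 0.002]
force: [2.5, 0.6, 5.6]
gripper_width: 0.0179
grip_force: 15.1
```

Request:
{"api": "servo_tool", "payload": {
  "rows": "-1 0.001 0.0118 0 -10; -1 0.001 0.0118 0 -10; -1 0.001 0.0118 0 -10; -1 0 0 0 0"
}}

```text
time: 6.42
position: [0.5059, 0.1867, 0.0739]
tool_rot: [0.001, 0.847, 0.532, 0.002]
force: [3.4, 2.3, 5.2]
gripper_width: 0.0177
grip_force: 15.0
```

Request:
{"api": "servo_tool", "payload": {
  "rows": "-1 0.001 0.0118 0 -10; -1 0.001 0.0118 0 -10; -1 0.001 0.0118 0 -10; -1 0 0 0 0; -1 0 0 0 0"
}}

```text
time: 7.05
position: [0.5398, 0.1802, 0.0739]
tool_rot: [0.001, 0.681, 0.732, 0.002]
force: [2.0, 0.6, 4.4]
gripper_width: 0.0184
grip_force: 15.0
```

Request:
{"api": "servo_tool", "payload": {
  "rows": "-1 0 0.0035 0 -2; -1 0 0 0 0; -1 0 0 0 0; -1 0 0 0 0"
}}

```text
time: 7.55
position: [0.5399, 0.1803, 0.0737]
tool_rot: [-0.001, 0.668, 0.744, -0.001]
force: [-5.3, 0.3, 10.6]
gripper_width: 0.0182
grip_force: 15.3
```

Request:
{"api": "servo_tool", "payload": {
  "rows": "-0.2 0 0 0 0; -0.2 0 0 0 0; -0.2 0 0 0 0; -0.2 0 0 -0.05 0; -0.2 0 0 -0.05 0"
}}

```text
time: 8.18
position: [0.541, 0.1798, 0.1722]
tool_rot: [-0.001, 0.667, 0.745, -0.001]
force: [0.3, -0.1, 0.0]
gripper_width: 0.0377
grip_force: 0.0
```

Request:
{"api": "servo_tool", "payload": {
  "rows": "-0.2 0 0 -0.05 0; 0 0 0 0 10; 0 0 0 0 10; 0 0 0 0 10; 0 0 0 0 10"
}}

```text
time: 8.8
position: [0.5416, 0.1799, 0.2219]
tool_rot: [-0.0, 0.883, 0.47, -0.001]
force: [0.7, 0.2, -0.8]
gripper_width: 0.0473
grip_force: 0.0
```

Request:
{"api": "servo_tool", "payload": {
  "rows": "0 0 0 0 10; 0 0 0 0 10; 0 0 0 0 10; 0 0 0 0 10; 0 0 0 0 10"
}}

```text
time: 9.43
position: [0.5417, 0.1799, 0.2219]
tool_rot: [0.0, 0.999, 0.052, -0.0]
force: [0.5, -0.9, 0.2]
gripper_width: 0.0472
grip_force: 0.0
```

```bash
python3 - <<'E'
from h import *
o=readout.observe();print(o["position"],o["tool_rot"],o["qpos"])
a=imaging.snapshot("top");b=imaging.snapshot("side")
f=lambda i,x,y:cv2.resize(i[y:y+75,x:x+100],(400,300),interpolation=cv2.INTER_CUBIC)
cv2.imwrite("pics/lev.png",np.hstack([f(a,170,190),f(b,230,125)]))
E
```

```text
[0.54165792 0.1799026  0.22188517] [ 1.39597148e-04  9.98620857e-01  5.24989595e-02 -4.72998561e-04] [ 2.21411214e-01  1.31930098e-01  1.28945153e+00 -1.17539529e-04
  1.72119049e+00  1.68714376e+00]
```

View pics/lev.png

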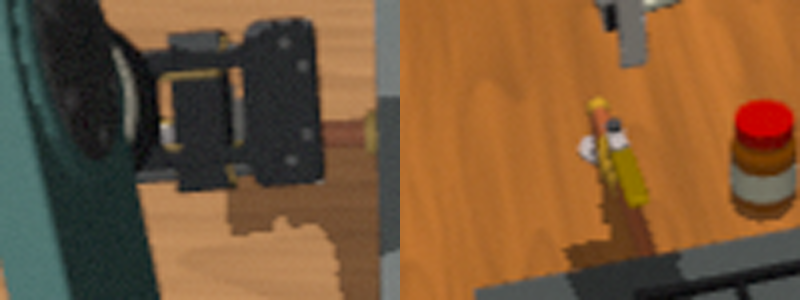

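Request:
{"api": "servo_tool", "payload": {
  "rows": "0 -0.0012 0.05 0 0; 0 -0.0012 0.05 0 0; 0 -0.0012 0.05 0 0; 0 -0.0012 0.0334 0 0; 0 0 0 0 0"
}}

```text
time: 10.15
position: [0.5574, -0.0049, 0.222]
tool_rot: [0.0, 0.998, 0.055, -0.0]
force: [-0.1, -0.0, -0.4]
gripper_width: 0.0471
grip_force: 0.0
```

```bash
python3 - <<'E'
from h import *
np.set_printoptions(precision=4,suppress=True)
print(readout.observe()["position"])
P=[]
for c in("top","side"):
    im=imaging.snapshot(c);h=cv2.cvtColor(im,cv2.COLOR_BGR2HSV)
    m=cv2.inRange(h,(22,150,100),(36,255,255));m[:, :180]=0;m[:,320:]=0;m[:120]=0;m[280:]=0
    ys,xs=np.where(m>0);v=cv2.fitLine(np.c_[xs,ys].astype(np.float32),2,0,.01,.01).ravel()
    a,b=[onz(c,v[2:]+d*v[:2],.089) for d in(-10,10)];d=b-a;print(c,len(xs),"lever",(a+b)/2,np.degrees(np.arctan2(d[1],d[0])))
    # knob by darkness
    R=(425,196,456,228) if c=="top" else (320,302,357,334)
    g=im.max(2)[R[1]:R[3],R[0]:R[2]];w=(g<75).astype(np.uint8)
    n,l,s,ce=cv2.connectedComponentsWithStats(w);i=1+np.argmax(s[1:,4]);print(" dark bbox",s[i][:5]+np.array([R[0],R[1],0,0,0]),onz(c,ce[i]+np.array(R[:2]),.012))
    for lab in("knob_center","knob_pointer","knob_bore"):
        for q in finder.landmark_of(c,lab)[:3]:print(" ",lab,round(q["p"],2),q["pixel"],onz(c,q["pixel"],0 if"bore"in lab else .016))
    cs=im[R[1]:R[3],R[0]:R[2]];P.append(cv2.resize(cs,(400,400),interpolation=cv2.INTER_CUBIC))
cv2.imwrite("pics/k2.png",np.hstack(P))
E
```

```text
[ 0.5574 -0.0049  0.222 ]
top 56 lever [0.5376 0.1862 0.089 ] -88.5733031783434
 dark bbox [431 203  18  19 241] [ 0.5794 -0.329   0.012 ]
  knob_center 0.76 [438.8, 211.4] [ 0.5823 -0.3258  0.016 ]
  knob_center 0.69 [455.6, 174.7] [ 0.6761 -0.3685  0.016 ]
  knob_pointer 0.91 [464.4, 169.4] [ 0.6902 -0.3909  0.016 ]
  knob_pointer 0.9 [470.4, 207.2] [ 0.5947 -0.4056  0.016 ]
  knob_pointer 0.77 [438.0, 204.1] [ 0.6006 -0.3238  0.016 ]
  knob_bore 0.93 [475.3, 221.6] [ 0.5593 -0.4242  0.    ]
  knob_bore 0.61 [440.9, 210.7] [ 0.5851 -0.3362  0.    ]
  knob_bore 0.58 [455.5, 179.5] [ 0.6661 -0.3739  0.    ]
side 87 lever [0.5383 0.1842 0.089 ] -85.68819857955731
 dark bbox [329 310  18  19 260] [ 0.5801 -0.3365  0.012 ]
  knob_center 0.91 [346.0, 353.2] [ 0.5777 -0.4277  0.016 ]
  knob_center 0.64 [282.8, 158.2] [0.5419 0.329  0.016 ]
  knob_center 0.57 [377.9, 321.6] [ 0.6782 -0.367   0.016 ]
  knob_pointer 0.65 [387.0, 326.3] [ 0.6965 -0.3841  0.016 ]
  knob_pointer 0.63 [349.6, 343.9] [ 0.5923 -0.4075  0.016 ]
  knob_pointer 0.59 [344.2, 316.0] [ 0.5987 -0.3334  0.016 ]
  knob_bore 0.93 [374.3, 324.3] [ 0.6711 -0.3646  0.    ]
  knob_bore 0.83 [335.8, 318.9] [ 0.5782 -0.3285  0.    ]
  knob_bore 0.7 [341.3, 356.1] [ 0.5673 -0.4257  0.    ]
```

View pics/k2.png

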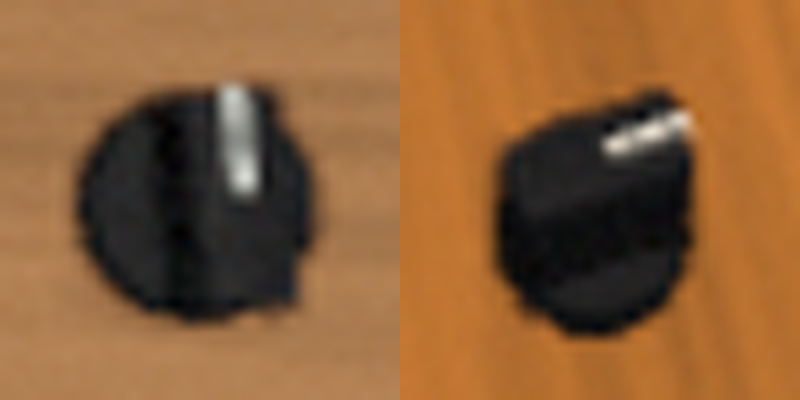

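Request:
{"api": "servo_tool", "payload": {
  "rows": "0.3 -0.0019 0.0547 0 0; 0.3 -0.0019 0.0547 0 0; 0.3 -0.0019 0.0547 0 0; 0.3 -0.0019 0.0547 0 0; 0.3 -0.0019 0.0547 0 0"
}}

```text
time: 11.18
position: [0.5788, -0.2767, 0.2226]
tool_rot: [-0.0, 0.998, 0.056, 0.0]
force: [-0.4, 0.5, 0.1]
gripper_width: 0.0613
grip_force: 0.0
```

Request:
{"api": "servo_tool", "payload": {
  "rows": "0.3 -0.0019 0.0547 0 0; 0.3 0 0 0 -10.2; 0.3 0 0 0 -10.2; 0.3 0 0 0 -10.2; 0.3 0 0 0 -10.2"
}}

```text
time: 11.8
position: [0.583, -0.3296, 0.2223]
tool_rot: [-0.0, 0.915, 0.404, 0.0]
force: [-0.1, 0.2, -0.8]
gripper_width: 0.0607
grip_force: 0.0
```

Request:
{"api": "servo_tool", "payload": {
  "rows": "0.3 0 0 0 -10; 0.3 0 0 0 -10; 0.3 0 0 0 -10; 0.3 0 0 0 -10; 0.3 0 0 0 -10"
}}

```text
time: 12.42
position: [0.5831, -0.3295, 0.2224]
tool_rot: [-0.0, 0.659, 0.752, 0.0]
force: [0.2, 0.0, 0.1]
gripper_width: 0.0613
grip_force: 0.0
```

Request:
{"api": "servo_tool", "payload": {
  "rows": "0.3 0 0 0.06 0; 0.3 0 0 0.06 0; 0.3 0 0 0.06 0; 0.3 0 0 0 0; 0.3 0 0 0 0"
}}

```text
time: 13.05
position: [0.5842, -0.3307, 0.0451]
tool_rot: [0.002, 0.661, 0.75, 0.0]
force: [0.8, -0.1, 0.2]
gripper_width: 0.0614
grip_force: 0.0
```

Request:
{"api": "servo_tool", "payload": {
  "rows": "0.3 0 0 0.02 0; 0.3 0 0 0.013 0; 0.3 0 0 0 0; 0 0 0 0 0; -0.3 0 0 0 0",
  "grip_force": 5
}}

```text
time: 13.68
position: [0.583, -0.3305, 0.0102]
tool_rot: [0.001, 0.661, 0.75, 0.0]
force: [0.7, -0.3, 0.3]
gripper_width: 0.0446
grip_force: 0.1
```

Request:
{"api": "servo_tool", "payload": {
  "rows": "-0.3 0 0 0 0; -0.3 0 0 0 0; -0.3 0 0 0 0"
}}

```text
time: 14.05
position: [0.583, -0.3305, 0.0102]
tool_rot: [0.001, 0.661, 0.75, 0.0]
force: [-0.0, -0.0, 2.6]
gripper_width: 0.044
grip_force: 5.0
```

Request:
{"api": "servo_tool", "payload": {
  "rows": "0.3 0 0 0 0; 0.3 0 0 0 0; 0.3 0 0 -0.04 0; 0.3 0 0 0 10; 0.3 0 0 0 10"
}}

```text
time: 14.68
position: [0.583, -0.3303, 0.0501]
tool_rot: [0.0, 0.783, 0.622, 0.0]
force: [-0.3, 0.3, -0.9]
gripper_width: 0.061
grip_force: 0.0
```

Request:
{"api": "servo_tool", "payload": {
  "rows": "0.1 0 0 0 10; 0.1 0 0 0 10; 0.1 0 0 0 10; 0.1 0 0 0 10; 0 0 0 0 10"
}}

```text
time: 15.3
position: [0.5825, -0.3299, 0.049]
tool_rot: [-0.0, 0.973, 0.232, -0.0]
force: [0.4, 0.3, -0.2]
gripper_width: 0.0477
grip_force: 0.0
```

Request:
{"api": "servo_tool", "payload": {
  "rows": "0 0 0 0 10; 0 0 0 0 10; 0 0 0 0.02 0; 0 0 0 0.0205 0; 0 0 0 0 0"
}}

```text
time: 15.92
position: [0.5826, -0.3313, 0.0078]
tool_rot: [0.001, 0.998, 0.064, -0.0]
force: [0.2, -2.3, 2.5]
gripper_width: 0.0471
grip_force: 1.9
```

Request:
{"api": "servo_tool", "payload": {
  "rows": "-1 0 0 0 0; -1 0 0 0 0; -1 0 0 0 0; -1 0 0 0 0",
  "grip_force": 25
}}

```text
time: 16.42
position: [0.5827, -0.3292, 0.0091]
tool_rot: [-0.001, 0.998, 0.064, 0.0]
force: [-2.0, 1.5, 7.0]
gripper_width: 0.0392
grip_force: 30.9
```

Request:
{"api": "servo_tool", "payload": {
  "rows": "0.1 0 0 0 0; 0.1 0 0 0 0; 0.1 0 0 0 0; 0.1 0 0 -0.05 0; 0.1 0 0 0 0"
}}

```text
time: 17.05
position: [0.585, -0.3321, 0.0633]
tool_rot: [0.003, 0.998, 0.063, 0.003]
force: [-0.3, -0.3, 1.2]
gripper_width: 0.0514
grip_force: 0.0
```

```bash
python3 - <<'E'
from h import *
o=readout.observe();print(o["position"],o["tool_rot"],o["gripper_width"])
a=imaging.snapshot("top");b=imaging.snapshot("side")
f=lambda i,x,y:cv2.resize(i[y:y+60,x:x+60],(400,400),interpolation=cv2.INTER_CUBIC)
cv2.imwrite("pics/k3.png",np.hstack([f(a,410,182),f(b,308,285)]))
E
```

```text
[ 0.58500208 -0.33212126  0.06329803] [0.00276074 0.99801622 0.06281072 0.00328975] 0.0513944289305563
```

View pics/k3.png

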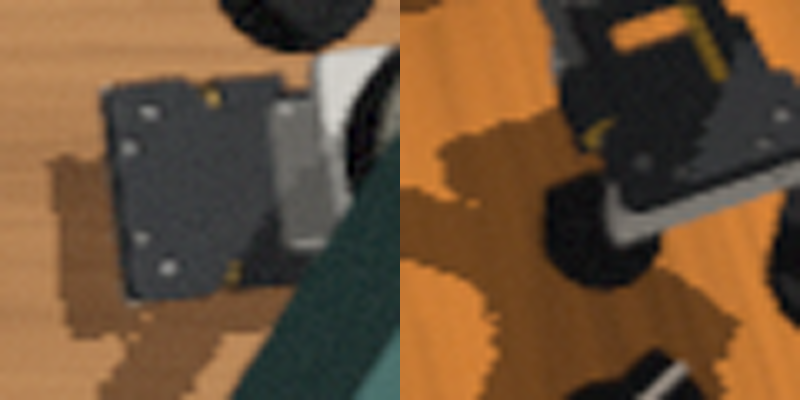

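Request:
{"api": "servo_tool", "payload": {
  "rows": "0.1 0 -0.05 -0.06 0; 0.1 0 -0.06 -0.06 0; 0.1 0 -0.06 0 0; 0.1 0 0 0 0"
}}

```text
time: 17.65
position: [0.5636, -0.1833, 0.1499]
tool_rot: [-0.001, 0.998, 0.065, -0.001]
force: [-0.9, -0.3, -0.5]
gripper_width: 0.0515
grip_force: 0.0
```

```bash
python3 - <<'E'
from h import *
np.set_printoptions(precision=4,suppress=True)
o=readout.observe();print(o["position"],o["tool_rot"],o["gripper_width"])
P=[]
for c,x,y in(("top",416,194),("side",312,298)):
    i=imaging.snapshot(c)
    for lab in("knob_center","knob_pointer"):
        for q in finder.landmark_of(c,lab)[:3]:print(c,lab,round(q["p"],2),q["pixel"],onz(c,q["pixel"],.016))
    P.append(cv2.resize(i[y:y+48,x:x+48],(400,400),interpolation=cv2.INTER_CUBIC))
cv2.imwrite("pics/k4.png",np.hstack(P))
E
```

```text
[ 0.5636 -0.1833  0.1499] [-0.0011  0.9979  0.0652 -0.0011] 0.0515231328132703
top knob_center 0.67 [453.9, 173.4] [ 0.6794 -0.3642  0.016 ]
top knob_pointer 0.79 [465.1, 171.8] [ 0.6841 -0.3927  0.016 ]
side knob_center 0.88 [343.1, 355.0] [ 0.5698 -0.4304  0.016 ]
side knob_center 0.77 [336.1, 317.6] [ 0.5773 -0.3331  0.016 ]
side knob_pointer 0.84 [348.0, 341.6] [ 0.5901 -0.4011  0.016 ]
side knob_pointer 0.62 [386.8, 327.4] [ 0.6951 -0.3868  0.016 ]
```

View pics/k4.png

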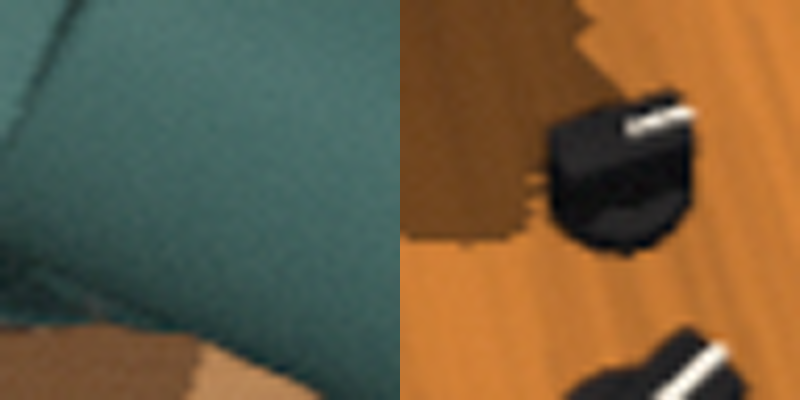

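```bash
python3 - <<'E'
from h import *
np.set_printoptions(precision=4,suppress=True)
s=25/3
for n,x,y,z in(("p0",630,130,.032),("p1",692,111,.032),("skirtbottommid",620,180,.008)):
    print(n,onz("side",[312+(x-400)/s-.5,298+y/s-.5],z))
for X in([.583,-.332],):
    for a in np.linspace(0,360,9): pass
# predicted silhouette extremes of skirt for centre candidates
t=np.linspace(0,2*np.pi,100)
for X in([.583,-.332],[.581,-.332],[.583,-.334]):
    q=np.array([proj("side",[X[0]+.024*np.cos(a),X[1]+.024*np.sin(a),z]) for a in t for z in(0,.008)])
    q=((q+.5-[312,298])*s);q[:,0]+=400;print(X,q.min(0),q.max(0))
    for p in((22,.032),):
        for yaw in(4,7):
            r=np.radians(yaw);print(yaw,(proj("side",[X[0]+.022*np.cos(r),X[1]+.022*np.sin(r),.032])+.5-[312,298])*s+[400,0])
E
```

```text
p0 [ 0.5852 -0.3309  0.032 ]
p1 [ 0.6053 -0.3289  0.032 ]
skirtbottommid [ 0.5821 -0.3342  0.008 ]
[0.583, -0.332] [543.0582 102.4245] [698.8172 258.2964]
4 [692.3283 115.853 ]
7 [690.9879 112.5832]
[0.581, -0.332] [536.8009 103.686 ] [692.5721 259.6433]
4 [686.0044 117.1562]
7 [684.6684 113.8843]
[0.583, -0.334] [544.5591 108.0804] [700.5387 264.3251]
4 [694.062 121.695]
7 [692.7184 118.4162]
```

Request:
{"api": "servo_tool", "payload": {
  "rows": "0.3 0 0.05 0 0; 0.3 0 0.05 0 0; 0.3 0 0.049 0 0; 0.3 0 0 0 -10; 0.3 0 0 0 -10"
}}

```text
time: 18.58
position: [0.5826, -0.3373, 0.1497]
tool_rot: [-0.001, 0.972, 0.236, -0.001]
force: [0.5, -0.7, 0.3]
gripper_width: 0.0612
grip_force: 0.0
```

Request:
{"api": "servo_tool", "payload": {
  "rows": "0.3 0 0 0 -10; 0.3 0 0 0 -10; 0.3 0 0 0 -10; 0.3 0 0 0 -10; 0.3 0 0 0 -10"
}}

```text
time: 19.2
position: [0.5828, -0.3362, 0.1502]
tool_rot: [-0.001, 0.78, 0.625, -0.0]
force: [0.6, 1.1, 0.1]
gripper_width: 0.0606
grip_force: 0.0
```

Request:
{"api": "servo_tool", "payload": {
  "rows": "0.3 0 0 0 -10; 0.3 0 0 0 -10; 0.3 0 0 0.05 0; 0.3 0 0 0.05 0; 0.3 0 0 0 0"
}}

```text
time: 19.82
position: [0.5794, -0.3336, 0.0445]
tool_rot: [-0.006, 0.662, 0.75, -0.001]
force: [0.3, -0.0, -0.2]
gripper_width: 0.0611
grip_force: 0.0
```

Request:
{"api": "servo_tool", "payload": {
  "rows": "0.3 0.0025 0 0.0165 0; 0.3 0 0 0.015 0; 0.3 0 0 0 0; 0.3 0 0 0 0",
  "grip_force": 5
}}

```text
time: 20.32
position: [0.5835, -0.3327, 0.0206]
tool_rot: [0.001, 0.661, 0.75, 0.0]
force: [0.6, -0.4, -0.1]
gripper_width: 0.0613
grip_force: 0.0
```

Request:
{"api": "servo_tool", "payload": {
  "rows": "0 0 0 0 0; -0.3 0 0 0 0; -0.3 0 0 0 0; -0.3 0 0 0 0"
}}

```text
time: 20.82
position: [0.5834, -0.3326, 0.0204]
tool_rot: [0.001, 0.661, 0.75, 0.0]
force: [-0.4, 1.0, 2.1]
gripper_width: 0.0441
grip_force: 5.0
```

Request:
{"api": "servo_tool", "payload": {
  "rows": "0.35 0 0 0 0; 0.35 0 0 0 0; 0.35 0 0 0 10; 0.35 0 0 0 10; 0.35 0 0 0 10"
}}

```text
time: 21.45
position: [0.5827, -0.3323, 0.0192]
tool_rot: [-0.0, 0.835, 0.551, -0.0]
force: [-0.2, -0.1, -0.3]
gripper_width: 0.0636
grip_force: 0.0
```

Request:
{"api": "servo_tool", "payload": {
  "rows": "0.35 0 0 0 10; 0.35 0 0 0 10; 0.35 0 0 0 10; 0.35 0 0 0 10; 0.35 0 0 0 10"
}}

```text
time: 22.08
position: [0.5827, -0.3323, 0.0192]
tool_rot: [-0.0, 0.989, 0.147, -0.0]
force: [0.6, 0.9, 0.0]
gripper_width: 0.0634
grip_force: 0.0
```

Request:
{"api": "servo_tool", "payload": {
  "rows": "0.35 0 0 0 10; 0.35 0 0 0 0; 0.35 0 0 0.008 0; 0.35 0 0 0 0; 0.35 0 0 0 0"
}}

```text
time: 22.7
position: [0.5828, -0.3323, 0.0113]
tool_rot: [-0.0, 0.998, 0.063, -0.0]
force: [-0.5, -0.5, -0.6]
gripper_width: 0.0634
grip_force: 0.0
```

Request:
{"api": "servo_tool", "payload": {
  "rows": "-0.3 0 0 0 0; -0.7 0 0 0 0; -0.7 0 0 0 0; -0.7 0 0 0 0; -0.7 0 0 0 0",
  "grip_force": 20
}}

```text
time: 23.32
position: [0.583, -0.3323, 0.0117]
tool_rot: [-0.0, 0.998, 0.063, 0.0]
force: [1.1, -0.2, -0.4]
gripper_width: 0.0198
grip_force: 20.0
```

Request:
{"api": "servo_tool", "payload": {
  "rows": "-0.7 0 0 -0.04 0; -0.7 0 0 -0.06 0; -0.7 0 0 -0.05 0; -0.7 0 0 0 0"
}}

```text
time: 23.82
position: [0.5855, -0.3341, 0.1687]
tool_rot: [0.004, 0.998, 0.063, 0.005]
force: [0.2, 0.3, -1.0]
gripper_width: 0.02
grip_force: 20.0
```

```bash
python3 - <<'E'
from h import *
np.set_printoptions(precision=4,suppress=True)
o=readout.observe();print(o["position"],o["tool_rot"],o["gripper_width"])
im=cv2.imread("pics/top0.png");g=cv2.cvtColor(im,cv2.COLOR_BGR2HSV)[:,:,1]
m=(cv2.GaussianBlur(g,(3,3),0)<70).astype(np.uint8)
# edges: left, right, front, subpixel-ish via threshold position
pts={"left":[],"right":[],"front":[]}
for y in list(range(100,140))+list(range(160,210))+list(range(235,275)):
    xs=np.where(m[y,230:420])[0]+230
    pts["left"].append(onz("top",[xs.min() if 0 else next(x for x in range(255,300) if m[y,x:x+5].all()),y],.073)[:2]); pts["right"].append(onz("top",[next(x for x in range(410,370,-1) if m[y,x-4:x+1].all()),y],.073)[:2])
for x in range(275,390):
    pts["front"].append(onz("top",[x,next(y for y in range(300,260,-1) if m[y-4:y+1,x].all())],.073)[:2])
for k,p in pts.items():
    p=np.array(p,np.float32);v=cv2.fitLine(p,cv2.DIST_HUBER,0,.001,.001).ravel();print(k,v[2:],np.degrees(np.arctan2(v[1],v[0])))
E
```

```text
[ 0.5855 -0.3341  0.1687] [0.0038 0.998  0.0628 0.0049] 0.02000501514261554
left [0.6308 0.1074] 3.2027466
right [ 0.6381 -0.1987] 3.2833912
front [ 0.4097 -0.0588] -86.74753
```

Request:
{"api": "servo_tool", "payload": {
  "rows": "-0.7 0 0 0 4; -0.7 -0.025 -0.053 0 0; -0.7 -0.025 -0.053 0 0; -0.7 -0.025 -0.053 0 0; -0.7 -0.025 -0.053 0 0"
}}

```text
time: 24.45
position: [0.4693, -0.1245, 0.1595]
tool_rot: [-0.001, 1.0, 0.028, -0.001]
force: [0.0, 1.1, 0.7]
gripper_width: 0.0199
grip_force: 20.0
```

Request:
{"api": "servo_tool", "payload": {
  "rows": "-0.7 0 0 0 0; -0.7 0 0 0 0; -0.7 0 0 0 0; -0.7 0 0 0 0"
}}

```text
time: 24.95
position: [0.4717, -0.1273, 0.1613]
tool_rot: [-0.0, 1.0, 0.027, -0.0]
force: [-0.9, 0.7, -0.7]
gripper_width: 0.0199
grip_force: 20.0
```

Request:
{"api": "servo_tool", "payload": {
  "rows": "-0.7 -0.0006 -0.0025 0.02 0; -0.7 0 0 0.02 0; -0.7 0 0 0.006 0; -0.7 0 0 0 0; -0.7 0 0 0 0"
}}

```text
time: 25.58
position: [0.4713, -0.1243, 0.1167]
tool_rot: [0.0, 1.0, 0.028, 0.001]
force: [0.4, -0.1, -1.1]
gripper_width: 0.0199
grip_force: 20.0
```

Request:
{"api": "servo_tool", "payload": {
  "rows": "-0.7 0 0 0.003 0; -0.7 0 0 0.003 0; -0.7 0 0 0 0; -0.7 0 0 0 0; -0.7 0 0 0 0"
}}

```text
time: 26.2
position: [0.4706, -0.1239, 0.1098]
tool_rot: [-0.0, 1.0, 0.028, 0.0]
force: [-0.4, -0.0, -0.6]
gripper_width: 0.0197
grip_force: 20.0
```

Request:
{"api": "servo_tool", "payload": {
  "rows": "-0.7 0.0004 0.0008 0 0; -0.7 0 0 0 0; -0.7 0 0 0.002 0; -0.7 0 0 0.002 0; -0.7 0 0 0 0"
}}

```text
time: 26.82
position: [0.4708, -0.1246, 0.1053]
tool_rot: [-0.0, 1.0, 0.028, -0.0]
force: [0.2, -0.6, -0.6]
gripper_width: 0.0201
grip_force: 20.0
```

Request:
{"api": "servo_tool", "payload": {
  "rows": "-0.7 0 0 0 0; -0.7 0 0 0 0"
}}

```text
time: 27.08
position: [0.471, -0.1247, 0.1057]
tool_rot: [-0.0, 1.0, 0.028, 0.0]
force: [1.0, -0.2, -0.2]
gripper_width: 0.0198
grip_force: 20.0
```

Request:
{"api": "servo_tool", "payload": {
  "rows": "-0.7 0 0 0.002 0; -0.7 0 0 0.002 0; -0.7 0 0 0 0; -0.7 0 0 0 0"
}}

```text
time: 27.58
position: [0.471, -0.1247, 0.1016]
tool_rot: [-0.0, 1.0, 0.028, -0.0]
force: [0.3, 0.5, -0.6]
gripper_width: 0.0199
grip_force: 20.0
```

Request:
{"api": "servo_tool", "payload": {
  "rows": "-0.7 0 0 0.003 0; -0.7 0 0 0.003 0; -0.7 0 0 0 0; -0.7 0 0 0 0"
}}

```text
time: 28.08
position: [0.4709, -0.1246, 0.0956]
tool_rot: [-0.0, 1.0, 0.028, -0.0]
force: [0.6, -0.4, 0.1]
gripper_width: 0.0197
grip_force: 20.0
```

Request:
{"api": "servo_tool", "payload": {
  "rows": "-0.7 0 0 0.002 0; -0.7 0 0 0.002 0; -0.7 0 0 0 0; -0.7 0 0 0 0",
  "grip_force": 40
}}

```text
time: 28.58
position: [0.471, -0.1247, 0.0917]
tool_rot: [-0.0, 1.0, 0.028, 0.0]
force: [0.3, 0.6, -1.0]
gripper_width: 0.0195
grip_force: 40.0
```

Request:
{"api": "servo_tool", "payload": {
  "rows": "-0.7 0 0 0.002 0; -0.7 0 0 0.002 0; -0.7 0 0 0 0; -0.7 0 0 0 0"
}}

```text
time: 29.08
position: [0.4711, -0.1247, 0.0886]
tool_rot: [0.0, 1.0, 0.028, 0.0]
force: [-2.5, 0.7, 5.6]
gripper_width: 0.0198
grip_force: 40.0
```

Request:
{"api": "servo_tool", "payload": {
  "rows": "-0.7 0 0 0.002 0; -0.7 0 0 0.002 0; -0.7 0 0 0 0; -0.7 0 0 0 0"
}}

```text
time: 29.58
position: [0.4713, -0.1248, 0.0861]
tool_rot: [0.0, 1.0, 0.028, 0.001]
force: [-4.3, 2.2, 11.6]
gripper_width: 0.0199
grip_force: 40.0
```

Request:
{"api": "servo_tool", "payload": {
  "rows": "-0.7 0 0 0.001 0; -0.7 0 0 0 0; -0.7 0 0 0 0; -0.7 0 0 0 0"
}}

```text
time: 30.08
position: [0.4714, -0.1248, 0.086]
tool_rot: [0.0, 1.0, 0.028, 0.001]
force: [-5.9, 2.2, 15.2]
gripper_width: 0.0195
grip_force: 40.0
```

Request:
{"api": "servo_tool", "payload": {
  "rows": "-0.7 0 0 0.001 0; -0.7 0 0 0 0; -0.7 0 0 0 0; -0.7 0 0 0 0; -0.7 0 0 0 0"
}}

```text
time: 30.7
position: [0.4714, -0.1248, 0.0858]
tool_rot: [0.0, 1.0, 0.028, 0.001]
force: [-6.9, 3.0, 18.2]
gripper_width: 0.0199
grip_force: 40.0
```

```bash
python3 - <<'E'
from h import *
b=imaging.snapshot("side");a=imaging.snapshot("top")
cv2.imwrite("pics/end.png",np.hstack([cv2.resize(i[y:y+75,x:x+75],(400,400),interpolation=cv2.INTER_CUBIC) for i,x,y in((b,245,200),(a,185,190))]))
E
```

```text
(no output)
```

View pics/end.png

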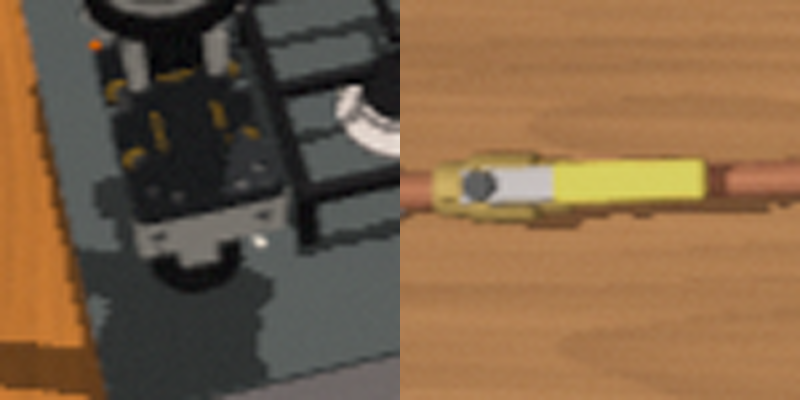

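Request:
{"api": "servo_tool", "payload": {
  "rows": "-0.7 0 0 0 0; -0.7 0 0 0 0; -0.7 0 0 0 0; -0.7 0 0 0 0; -0.7 0 0 0 0"
}}

```text
time: 31.42
position: [0.4714, -0.1248, 0.0858]
tool_rot: [0.001, 1.0, 0.028, 0.001]
force: [-6.8, 3.0, 17.6]
gripper_width: 0.0195
grip_force: 40.0
```

Request:
{"api": "servo_tool", "payload": {
  "rows": "-0.7 0 0 0 0; -0.7 0 0 0 0; -0.7 0 0 0 0; -0.7 0 0 0 0; -0.7 0 0 0 0"
}}

```text
time: 32.05
position: [0.4715, -0.1248, 0.0859]
tool_rot: [0.001, 1.0, 0.028, 0.001]
force: [-6.8, 2.6, 19.2]
gripper_width: 0.02
grip_force: 40.0
```

Request:
{"api": "servo_tool", "payload": {
  "rows": "-0.7 0 0 0 0; -0.7 0 0 0 0; -0.7 0 0 0 0; -0.7 0 0 0 0; -0.7 0 0 0 0"
}}

```text
time: 32.67
position: [0.4715, -0.1248, 0.0858]
tool_rot: [0.001, 1.0, 0.028, 0.001]
force: [-7.2, 2.7, 17.9]
gripper_width: 0.0195
grip_force: 40.0
```

Request:
{"api": "servo_tool", "payload": {
  "rows": "-0.7 0 0 0 0; -0.7 0 0 0 0; -0.7 0 0 0 0; -0.7 0 0 0 0; -0.7 0 0 0 0"
}}

```text
time: 33.3
position: [0.4715, -0.1248, 0.0859]
tool_rot: [0.001, 1.0, 0.028, 0.001]
force: [-6.8, 2.6, 18.5]
gripper_width: 0.0198
grip_force: 40.0
```

Request:
{"api": "servo_tool", "payload": {
  "rows": "-0.7 0 0 0 0; -0.7 0 0 0 0; -0.7 0 0 0 0; -0.7 0 0 0 0; -0.7 0 0 0 0"
}}

```text
time: 33.92
position: [0.4715, -0.1248, 0.0858]
tool_rot: [0.001, 1.0, 0.028, 0.001]
force: [-7.3, 2.8, 17.9]
gripper_width: 0.0198
grip_force: 40.0
```

The last picture shows the lever in line above the copper pipe (right crop, yellow from about 555 to 705 px). In the left crop the knob's skirt is down on the deck under the fingers, near (195, 265). It has been held bottomed out for over 4 s.

```bash
python3 -c "
from rig import job
print(job.hand_in())"
```

```text
the job is handed in; nothing more can be done
None
```

I handed in the job at about 34 s of the 72 s allowed, with no verdict returned: the gas lever is at its stop in line with the pipe, and the knob is on the spindle, still held right down at about 18 N after more than four seconds.

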